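# Refit the keyed knob and close the strip keeper

### The job

The knob has come off the strip-holding fixture. Put it back on the fixture's flat-sided shaft, pushed fully home with its flat on the shaft's flat, then turn the knob so that the keeper arm swings across the finned strip and comes against its stop. Move the arm with the knob, not by pushing on the arm itself; let go at the end, and leave the strip in its channel and the loupe, the slide case and the ring gauge where they are.

Things in the scene. Friction and masses are not known exactly. Their poses are not given: they have to be found in the camera images.
- knob_center (a point): Loose black pointer knob, 51 mm high, standing on its open end; point on its axis, 25.5 mm above its underside; z up. Skirt 36 mm across, 25 mm high; downward bore 20 mm deep, 26 mm across, one flat 8.3 mm from the axis at +x. On the skirt a grip bar along x: 14 mm wide in y, 26 mm high (top 25.5 mm above this point), x -17 to +13 mm, then a pointed nose to x = +21.5 mm, on the flat's side. 80 g.
- shaft_top (a point): Centre of the steel shaft top, 54 mm above the table; z up. Shaft 24 mm in diameter, 18 mm high above its dark hub (32 mm across), 2 mm top bevel, one flat 7 mm from the axis at +x, which points along the keeper arm. Knob home: underside on the hub, knob_center 7.5 mm above this point, nose along the arm, 1 mm side play; turned, the knob leads by up to 20 degrees. Out of line it stops on top.
- keeper_turn (a joint): Angle of the keeper (hub, shaft and arm turn as one) about the upright shaft axis, rad: 0 = closed, arm straight across the strip and against its stop (a hard end stop); it grows as it opens anticlockwise seen from above, to 1.6. It starts open (1.05 to 1.4), so closing is clockwise. It stays where it is left; turning it takes about 0.1 N m.
- keeper: The turning keeper: hub, shaft and a flat dark steel arm on the hub, the arm 16 mm wide, 6 mm thick, reaching 78 mm from the shaft axis; its top is 36 mm above the table. Origin on the shaft axis at the hub's top face, 36 mm above the table; x along the arm to its tip, z up.
- fixture: The fixed aluminium base plate, 120 (x) x 150 (y) x 10 mm; origin at the centre of its underside on the table, z up. The shaft axis is at x = -30 mm, y = 0; the channel, two low steel rails along y, is centred at x = +28 mm; a small steel stop pin stands beside the arm's closed place. At joint value 0 the arm points along +x.
- strip: The finned aluminium strip, 23 x 100 (y) x 17 mm, lying loose in the fixture's channel; origin at the centre of its underside, on the plate 10 mm above the table. The arm passes 3 mm over it.
- loupe: Bystander: black round eye loupe, 40 mm across, 36 mm high, standing on the table; origin at the centre of its underside.
- slide_case: Bystander: small pale case, 22 x 60 (y) x 14 mm, lying on the table; origin at the centre of its underside.
- ring_gauge: Bystander: steel setting ring, 48 mm across, 14 mm high, lying flat; origin at the centre of its underside.

How it is judged (in metres and radians):
On the way:
1. the knob is fully home on the shaft while the keeper is still open (z of knob_center in the frame of shaft_top below 0.0105 m and horizontal distance between knob_center and shaft_top below 0.005 m and value of joint keeper_turn above 0.6 rad), for 0.2 s.
At the end, for the whole second after the job is handed in: The keeper is within 0.12 rad of its stop, the knob fully home on the shaft (3 mm in height, 5 mm sideways, upright within 0.1 rad, nose within 0.5 rad of the arm's line), and the strip at rest in its channel (its middle within 8 mm across and 25 mm along of the channel's middle) (value of joint keeper_turn below 0.12 rad and z of knob_center in the frame of shaft_top below 0.0105 m and horizontal distance between knob_center and shaft_top below 0.005 m and angle between the x axis of knob_center and the x axis of shaft_top, either way round below 0.5 rad and angle between knob_center's own z axis and vertical below 0.1 rad and z of strip in the frame of fixture below 0.014 m and x of strip in the frame of fixture between 0.02 and 0.036 m and y of strip in the frame of fixture between -0.025 and 0.025 m and linear speed of strip below 0.02 m/s); the robot touches nothing.
It fails at once if the keeper (its arm, hub or shaft) is pushed with the fingers (over 4 N) (contact force between the fingers and keeper above 4 N).
It fails at once if the loupe, the slide case or the ring gauge is moved by more than 30 mm (distance of any of loupe, slide_case, ring_gauge from where it was at the start of the episode above 0.03 m).
It also fails if it takes over 42 s, if anything falls off the work surface, if the arm or the gripper's body presses on something with over 40 N, if the wrist force passes 120 N, or if a joint passes its speed limit or range.

### The arm

A 6-joint arm with a two-finger parallel gripper is mounted at the origin on a cart in front of the work surface, level with it; the furniture and walls round the work are solid. World frame = base frame: x ahead of the robot, y to its left, z up, the work surface at z = 0. Lengths are in m, angles in degrees, forces in N, time in s.
With the tool pointing down it reaches from about 0.25 to 0.725 m from the base axis. Payload 9.7 kg.
Tool frame: the origin (TCP) lies midway between the tips of the shut fingers; the grasp point (between the pads) lies 19 mm behind it; z points along the fingers, y is the line along which they close (so a half turn about z gives the same grasp; the last joint's range is limited). The gripper opens to 85 mm and grips with 20 to 120 N. Pads are 22 mm wide; open, the fingers measure 114 mm over their backs; the gripper's body (76 mm by 85 mm) begins 54 mm behind the grasp point. The pads swing forward as they close: fully open they stand 13 mm farther back than shut.
Start: joints at [0, 4.979, 10.078, 95.1, 0, 90], TCP at [0.55, -0, 0.199] pointing down, gripper open.
Joint ranges: [-179.16, 179.16], [-48.56, 103.87], [-65.8, 70.77], [-126.05, 130.52], [-82.76, 87.17], [-180, 180]. Speed limits (degrees/s): [127.2, 127.2, 147.25, 180, 180, 180].

### API

Orientations are given as [roll, pitch, yaw] about the fixed x, y, z axes, in that order (R = Rz(yaw) Ry(pitch) Rx(roll)).
In Python, from workcell import bot gives the robot as it stands.
- The arm moves only by the shell command python3 -m crank 'ROWS' [FORCE]. ROWS is JSON, a list of rows, each an object with "gripper": the finger opening in mm, from 0 to 85.4; "travel": the shift along the tool's x, y, z in mm, a list of three; "twist": the turn, a rotation vector about the tool's x, y, z in rad, a list of three. In form: [{"gripper": gripper, "travel": [tx, ty, tz], "twist": [rx, ry, rz]}, ...]. A call has 1 to 12 rows; each row shifts and turns the commanded pose from where the row before left it, along the tool's axes as they then stand; what a row does not reach is not made up. A row lasts 1/8 s, in which the tool goes at most 62.5 mm and 10.7 degrees, less where a joint would pass 70% of its speed; a pose out of reach is approached as far as the arm can. A call is refused whole if a number of a shift passes 62.5 or a number of a turn 0.188, either way. A call with a gripper value outside its range is refused whole. The fingers move at their own pace and stop on an object; FORCE is the grip in N (left out, the last holds). Time passes only in rows, so rows that do not move let the fingers close. It gives the time, the measured TCP pose, the force, the opening and the grip force at its end, in the units of the state.
- bot.get_obs(): the state, without advancing time (a new reading comes with each control period).
- bot.camera(name): name is "scene" or "side" or "wrist"; returns the picture (384x512x3 uint8, red, green, blue); there is no depth.
- bot.calibration(name): a dict with "vfov" (degrees; the focal length in pixels is half the picture's height over the tangent of half this angle, whatever the lens; pixels are square), "cx", "cy" (the principal point, pixels), "camera_from_world" (4x4, takes a point from world to camera coordinates). Camera axes: x right, y down, z forward; pixel columns grow to the right and rows downward; lengths in m; the calibration is good to about 2 mm. The wrist camera is an equidistant fisheye: a pixel r from the principal point sees the ray r / f radians off the axis. A picture is of the moment at which its call begins: read the wrist's pose just before it. calibration takes no time and is no camera call; for the wrist camera it gives the pose at the moment of the call.
- bot.job_done(): hands the job in; it is judged then, once.
The state is a dict: "time": time; "q": joint angles; "qd": joint speeds; "joint_efforts": joint torques, N m; "ee_pos": TCP position; "tcp_rot": TCP orientation; "wrist_force": force on the tool from outside, world axes, zero at the start; "torque": the same for the moment, N m; "opening": finger opening in m; "grasp_force": force on a finger pad.
Only numpy, scipy, OpenCV 4.12 (cv2) and the standard library are available. Lean on these libraries where they do the work, as an engineer would, in place of code of your own. Each camera call takes 0.05 s, during which the arm holds its last target. There are 200 camera calls.

## Working session

There is one attempt and no reset: what is moved stays moved. The work goes in short steps, Python scripts to look and compute and a shell command to move; the robot and the scene stay as the last step left them, time stands still between calls to the robot, and variables do not carry over. Pictures are saved under pics/ and viewed, at most 10 in all, crops included, and the job is handed in when it is done.

```bash
mkdir -p pics; ls
cat > h.py <<'E'
import numpy as np,cv2
from workcell import bot
def K(n):
    c=bot.calibration(n); return c,192/np.tan(np.radians(c["vfov"])/2)
def ray(n,u,v,c=None):
    if c is None: c=bot.calibration(n)
    f=192/np.tan(np.radians(c["vfov"])/2)
    x,y=u-c["cx"],v-c["cy"]
    if n=="wrist":
        r=np.hypot(x,y)+1e-9;t=r/f;d=np.array([np.sin(t)*x/r,np.sin(t)*y/r,np.cos(t)])
    else: d=np.array([x/f,y/f,1])
    M=np.array(c["camera_from_world"]);R=M[:3,:3]
    return -R.T@M[:3,3],R.T@d
def at(n,u,v,z,c=None):
    o,d=ray(n,u,v,c);return o+d*(z-o[2])/d[2]
def proj(n,p,c=None):
    if c is None: c=bot.calibration(n)
    f=192/np.tan(np.radians(c["vfov"])/2)
    q=(np.array(c["camera_from_world"])@np.append(p,1))[:3]
    if n=="wrist":
        r=np.hypot(q[0],q[1]);t=np.arctan2(r,q[2]);return c["cx"]+f*t*q[0]/r,c["cy"]+f*t*q[1]/r
    return c["cx"]+f*q[0]/q[2],c["cy"]+f*q[1]/q[2]
E
python3 - <<'E'
from h import *
ims=[]
for n in("scene","side","wrist"):
    im=bot.camera(n);cv2.imwrite(f"pics/{n}0.png",im[:,:,::-1]);ims.append(im)
    c=bot.calibration(n);o,d=ray(n,c["cx"],c["cy"]);print(n,c["vfov"],o.round(3),d.round(3))
print(bot.get_obs())
E
```

```text
pics
scene 42.298367861173034 [ 0.023 -0.763  1.082] [ 0.411  0.519 -0.75 ]
side 57.6199540763161 [0.194 0.51  0.618] [ 0.388 -0.661 -0.643]
wrist 65.70646984690485 [0.55  0.072 0.372] [-0.001 -0.284 -0.959]
{'time': 0.15, 'q': array([6.49467091e-04, 5.00508401e+00, 1.00447708e+01, 9.50989896e+01,
       5.61459482e-04, 9.00008502e+01]), 'qd': array([-0.04867052, -0.11415593,  0.20692688, -0.02368798,  0.04913244,
        0.02268545]), 'joint_efforts': array([-3.04631758e-03, -5.20762289e+01,  4.65044117e+01,  1.38444663e-02,
       -2.16874664e-04, -1.82086734e-05]), 'ee_pos': array([5.49796523e-01, 9.34243312e-06, 1.98333206e-01]), 'tcp_rot': array([-1.79940697e+02, -5.60579149e-04,  8.99997986e+01]), 'wrist_force': array([0.49465773, 0.00855456, 0.41666278]), 'torque': array([0.03655722, 0.01878725, 0.00290251]), 'grasp_force': 0.0, 'opening': 0.08543319444456798}
```

View pics/scene0.png

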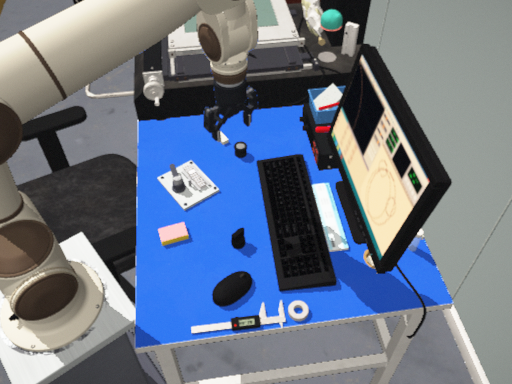

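View pics/wrist0.png

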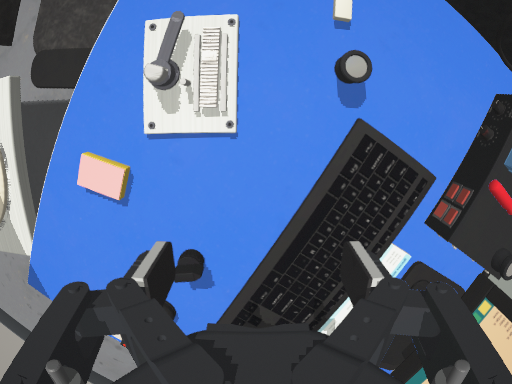

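The scene picture shows the fixture near (188,185), the knob at (238,238), the loupe at (240,150), the case at (223,138) and the ring at (298,312). The wrist picture shows the plate from (143,20) to (238,133), the shaft at about (158,72), the arm tip at (178,14), and the knob at (190,265), partly behind a finger.

Run:
```python
from h import *
print("shaft hub w",at("wrist",158,72,.054),"arm tip",at("wrist",178,14,.036))
print("plate corners",[at("wrist",*p,.01).round(3) for p in((143,133),(237,133),(239,15),(145,20))])
print("knob w",at("wrist",190,262,.051), "scene", at("scene",238,232,.045))
print("shaft scene",at("scene",173,168,.054),"loupe",at("scene",240,146,.036),"case",at("scene",223,139,.014),"ring",at("scene",298,312,.01))
print(np.array(bot.calibration("wrist")["camera_from_world"]).round(3))
```

```text
shaft hub w [0.44163751 0.11506985 0.054     ] arm tip [0.45873632 0.18632041 0.036     ]
plate corners [array([0.404, 0.045, 0.01 ]), array([0.525, 0.041, 0.01 ]), array([0.527, 0.189, 0.01 ]), array([0.408, 0.192, 0.01 ])]
knob w [ 0.46502954 -0.11346245  0.051     ] scene [ 0.45890433 -0.13672421  0.045     ]
shaft scene [0.44685348 0.15468805 0.054     ] loupe [0.6625097  0.12180596 0.036     ] case [0.65353    0.19902654 0.014     ] ring [ 0.44302467 -0.38976991  0.01      ]
[[ 1.     0.    -0.001 -0.55 ]
 [ 0.001 -0.959  0.284 -0.037]
 [-0.001 -0.284 -0.959  0.377]
 [ 0.     0.     0.     1.   ]]
```

View pics/side0.png

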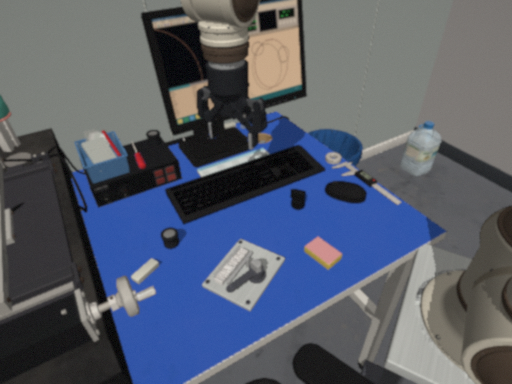

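The side view agrees: the plate is at (243,272), the knob at (298,199), and nothing stands close to the knob. The plate measures 121 x 148 mm, which is right. Next I move the camera over the knob.

```bash
python3 -m crank '[{"gripper":85,"travel":[-30,-28,0],"twist":[0,0,0]},{"gripper":85,"travel":[-30,-28,0],"twist":[0,0,0]},{"gripper":85,"travel":[-30,-29,0],"twist":[0,0,0]},{"gripper":85,"travel":[0,0,0],"twist":[0,0,0]},{"gripper":85,"travel":[0,0,0],"twist":[0,0,0]}]'
python3 - <<'E'
from h import *
import json
o=bot.get_obs();c=bot.calibration("wrist");im=bot.camera("wrist")
np.save("c1.npy",np.array([c["camera_from_world"]]));print(o["ee_pos"],o["tcp_rot"],c["cx"],c["cy"])
u,v=map(int,proj("wrist",np.array([.465,-.12,.03])));print(u,v)
cv2.imwrite("pics/w1.png",cv2.resize(im[max(v-100,0):v+100,max(u-130,0):u+130,::-1],None,fx=3,fy=3));print(max(u-130,0),max(v-100,0))
E
```

```text
time: 0.78
ee_pos: [0.4652, -0.0899, 0.1989]
tcp_rot: [180.0, -0.0, 90.0]
wrist_force: [-0.4, -1.0, -0.4]
opening: 0.0848
grasp_force: 0.0
[ 0.46519693 -0.08993644  0.19885102] [ 1.79985303e+02 -8.34295918e-03  8.99705730e+01] 257.35800072878743 192.95323922443433
257 193
127 93
```

View pics/w1.png

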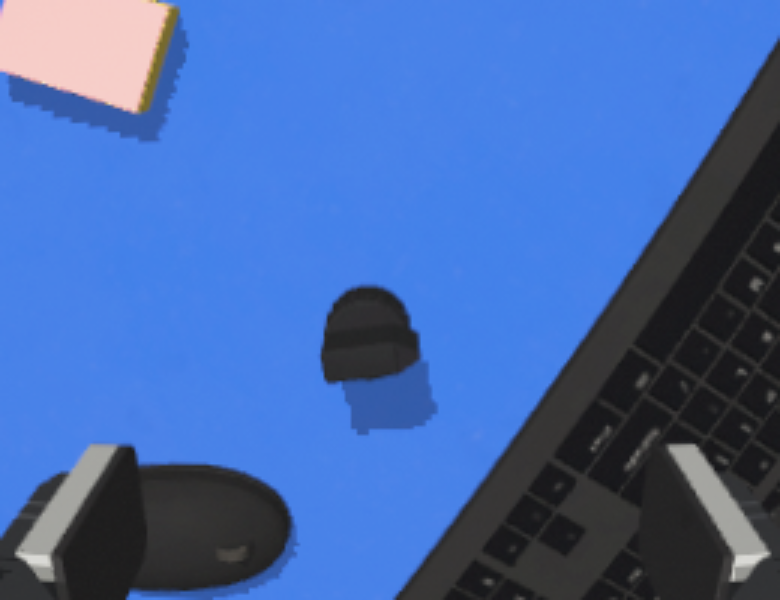

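The knob is at crop (370,335). Its nose points right (+x) at crop (419,348), and the bar runs roughly along +x. I'll enlarge it with more contrast.

Run:
```python
from h import *
im=cv2.imread("pics/w1.png")[1::3,1::3]
s=im[90:130,100:150].astype(float)
g=np.clip((s.max(2)/255)**.5*255*1.3,0,255).astype(np.uint8)
g=np.clip((s/110),0,1)**.6*255
cv2.imwrite("pics/w1z.png",cv2.resize(g.astype(np.uint8),None,fx=14,fy=14,interpolation=cv2.INTER_CUBIC))
```

```text
(no output)
```

View pics/w1z.png

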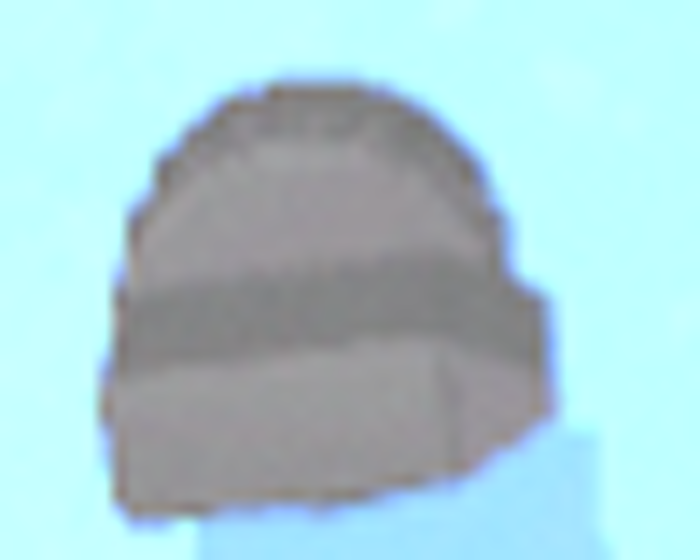

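The top face of the bar has its back corners at zoom (105,375) and (125,515), its front corners at (440,338) and (460,478), and its nose at (550,400).

Run:
```python
from h import *
P=[(105,375),(125,515),(440,338),(460,478),(550,400)]
Q=np.array([at("wrist",a/14-.5+227,b/14-.5+183,.051)[:2] for a,b in P]);print(Q.round(4))
print(np.linalg.norm(Q[0]-Q[1]),np.linalg.norm(Q[2]-Q[3]),np.linalg.norm(Q[2]-Q[0]),np.linalg.norm(Q[4]-(Q[0]+Q[1])/2))
L=np.array([(-17,7),(-17,-7),(13,7),(13,-7),(21.5,0)])/1e3
Lz=L@[1,1j]; Qz=Q@[1,1j]
a=np.vdot(Lz-Lz.mean(),Qz-Qz.mean());a/=abs(a);t=Qz.mean()-a*Lz.mean()
print("yaw",np.degrees(np.angle(a)),"c",t,"res",abs(Qz-t-a*Lz))
```

```text
[[ 0.4386 -0.1322]
 [ 0.4399 -0.1446]
 [ 0.4661 -0.129 ]
 [ 0.4677 -0.1412]
 [ 0.4751 -0.1344]]
0.012430917270259806 0.012370547027312282 0.027692688031625914 0.036090652664342575
yaw 6.666765998072398 c (0.45480031521945774-0.13657897269010555j) res [0.00159384 0.00151273 0.00118194 0.00112758 0.00107912]
```

The back, front and nose corners fit the bar to 1.6 mm, giving the knob at (0.455, -0.137) with yaw 6.7°. I now line the tool up with the bar and look from nearer.

```bash
python3 -m crank '[{"gripper":85,"travel":[0,0,6],"twist":[0,0,0.182]},{"gripper":85,"travel":[0,0,6],"twist":[0,0,0.182]},{"gripper":85,"travel":[0,0,6],"twist":[0,0,0.182]},{"gripper":85,"travel":[0,0,6],"twist":[0,0,0.182]},{"gripper":85,"travel":[0,0,6],"twist":[0,0,0.182]},{"gripper":85,"travel":[0,0,6],"twist":[0,0,0.182]},{"gripper":85,"travel":[0,0,6],"twist":[0,0,0.182]},{"gripper":85,"travel":[0,0,6],"twist":[0,0,0.182]},{"gripper":85,"travel":[-2,22,0],"twist":[0,0,0]},{"gripper":85,"travel":[-2,23,0],"twist":[0,0,0]},{"gripper":85,"travel":[0,0,0],"twist":[0,0,0]},{"gripper":85,"travel":[0,0,0],"twist":[0,0,0]}]'
cat > look.py <<'E'
import sys
from h import *
name,px,py,pz=sys.argv[1],*map(float,sys.argv[2:5]); w=int(sys.argv[5]) if len(sys.argv)>5 else 30
o=bot.get_obs();c=bot.calibration("wrist");im=bot.camera("wrist")
print(o["time"],o["q"].round(1),o["ee_pos"].round(4),o["tcp_rot"].round(2))
u,v=map(int,proj("wrist",np.array([px,py,pz]),c));u0,v0=max(u-w,0),max(v-w*3//4,0)
s=im[v0:v0+w*3//2,u0:u0+2*w,::-1].astype(float)
g=float(sys.argv[6]) if len(sys.argv)>6 else 255
k=int(760/2/w);cv2.imwrite(f"pics/{name}.png",cv2.resize((np.clip(s/g,0,1)**.7*255).astype(np.uint8),None,fx=k,fy=k,interpolation=cv2.INTER_CUBIC))
np.savez(name,im=im,M=c["camera_from_world"]);print("u0,v0,k",u0,v0,k)
E
python3 look.py k2 .455 -.137 .03 30 110
```

```text
time: 2.33
ee_pos: [0.4664, -0.1344, 0.1506]
tcp_rot: [-180.0, 0.0, 6.6]
wrist_force: [-0.1, -0.3, -0.2]
opening: 0.0851
grasp_force: 0.0
2.325 [-16.1  -4.5  -4.8  89.8   0.  157.3] [ 0.4664 -0.1344  0.1506] [-1.7997e+02  3.0000e-02  6.6100e+00]
u0,v0,k 228 167 12
```

View pics/k2.png

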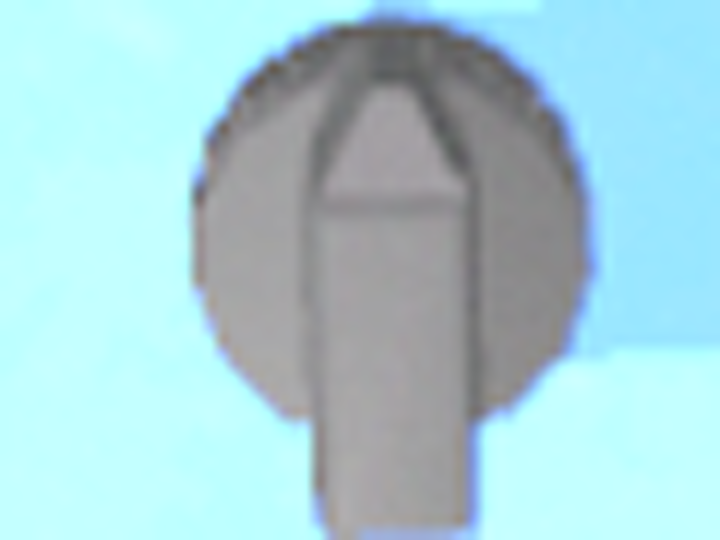

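The knob is seen head-on in tool axes: the bar's back corners are at (325,522) and (470,522), its front corners at (318,200) and (468,200), and the skirt spans x from 195 to 590 at y≈255. The last joint's range means the tool must hold the knob half a turn round. At yaw 256 → 158 it stays mid-range.

```bash
cat > pt.py <<'E'
from h import *
def load(n):
    c=dict(bot.calibration("wrist"));c["camera_from_world"]=np.load(n+".npz")["M"];return c
def zat(n,u0,v0,k,pts,z):
    c=load(n);return np.array([at("wrist",(a+.5)/k-.5+u0,(b+.5)/k-.5+v0,z,c)[:2] for a,b in pts])
def fit(L,Q):
    Lz=np.array(L)@[1,1j];Qz=Q@[1,1j];a=np.vdot(Lz-Lz.mean(),Qz-Qz.mean());s=abs(a)/np.sum(abs(Lz-Lz.mean())**2);a/=abs(a)
    t=Qz.mean()-a*Lz.mean();return t,np.degrees(np.angle(a)),s
E
python3 - <<'E'
from pt import *
Q=zat("k2",228,167,12,[(325,522),(470,522),(318,200),(468,200)],.051)
print(Q.round(4),fit(np.array([(-17,7),(-17,-7),(13,7),(13,-7)])/1e3,Q))
S=zat("k2",228,167,12,[(195,240),(590,240)],.02);print(S.mean(0),np.linalg.norm(S[0]-S[1]))
T=zat("k2",228,167,12,[(390,15)],.0);print(T)
print(at("wrist",199,268,.03,dict(bot.calibration("wrist"),camera_from_world=np.load("c1.npy")[0])))
E
```

```text
[[ 0.4401 -0.1348]
 [ 0.4414 -0.1465]
 [ 0.4669 -0.1312]
 [ 0.4683 -0.143 ]] (np.complex128(0.4561703556444635-0.13859010994198834j), np.float64(7.41154912041409), np.float64(0.8922607761809975))
[ 0.45593101 -0.13866612] 0.034955758682694515
[[ 0.47195266 -0.13668378]]
[ 0.38657353 -0.22467708  0.03      ]
```

The two views put the knob at (0.4555, -0.138) with yaw about 7°. The bar sides taper, which explains the narrower top. Half a turn now, then a look from the other side to cancel camera bias.

```bash
python3 -m crank '[{"gripper":85,"travel":[0,0,0],"twist":[0,0,-0.185]},{"gripper":85,"travel":[0,0,0],"twist":[0,0,-0.185]},{"gripper":85,"travel":[0,0,0],"twist":[0,0,-0.185]},{"gripper":85,"travel":[0,0,0],"twist":[0,0,-0.185]},{"gripper":85,"travel":[0,0,0],"twist":[0,0,-0.185]},{"gripper":85,"travel":[0,0,0],"twist":[0,0,-0.185]},{"gripper":85,"travel":[0,0,0],"twist":[0,0,-0.185]},{"gripper":85,"travel":[0,0,0],"twist":[0,0,-0.185]},{"gripper":85,"travel":[0,0,0],"twist":[0,0,-0.185]},{"gripper":85,"travel":[0,0,0],"twist":[0,0,-0.185]},{"gripper":85,"travel":[0,0,0],"twist":[0,0,-0.185]},{"gripper":85,"travel":[0,0,0],"twist":[0,0,-0.185]}]' && python3 -m crank '[{"gripper":85,"travel":[0,0,0],"twist":[0,0,-0.184]},{"gripper":85,"travel":[0,0,0],"twist":[0,0,-0.184]},{"gripper":85,"travel":[0,0,0],"twist":[0,0,-0.184]},{"gripper":85,"travel":[0,0,0],"twist":[0,0,-0.184]},{"gripper":85,"travel":[0,0,0],"twist":[0,0,-0.184]},{"gripper":85,"travel":[22,-2.5,0],"twist":[0,0,0]},{"gripper":85,"travel":[0,0,0],"twist":[0,0,0]},{"gripper":85,"travel":[0,0,0],"twist":[0,0,0]}]'
python3 look.py k3 .4555 -.1375 .03 30 110
```

```text
time: 3.88
ee_pos: [0.4663, -0.1343, 0.1509]
tcp_rot: [180.0, -0.0, 134.2]
wrist_force: [0.9, 0.3, 0.3]
opening: 0.0851
grasp_force: 0.0
time: 4.88
ee_pos: [0.4452, -0.1397, 0.151]
tcp_rot: [-180.0, 0.0, -173.5]
wrist_force: [-0.2, 0.3, -0.7]
opening: 0.085
grasp_force: 0.0
4.875 [-17.4  -7.2  -7.2  89.9   0.  -23.9] [ 0.4452 -0.1397  0.151 ] [-1.7999e+02  4.0000e-02 -1.7351e+02]
u0,v0,k 228 166 12
```

View pics/k3.png

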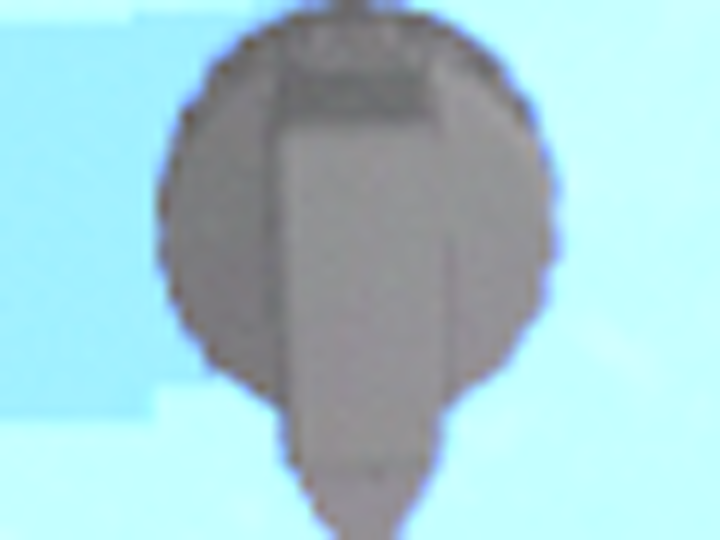

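The knob is seen from behind: the back corners of the top are at (285,125) and (440,122), the front corners at (300,467) and (440,467), and the skirt spans x from 160 to 555.

Run:
```python
from pt import *
Q=zat("k3",228,166,12,[(440,122),(285,125),(440,467),(300,467)],.051)
# left in image is which side: camera flipped -> image left = tool -y
c=load("k3")
L=np.array([(-17,-7),(-17,7),(13,-7),(13,7)])/1e3
for l in (L,L*[1,-1]): print(fit(l,Q))
print(Q.round(4)); S=zat("k3",228,166,12,[(160,225),(555,225)],.02);print(S.mean(0),np.linalg.norm(S[0]-S[1]))
```

```text
(np.complex128(0.4533357836744757-0.1380758445326019j), np.float64(7.916373878590228), np.float64(0.6316969321043081))
(np.complex128(0.4533370394534534-0.1380850315517794j), np.float64(7.650737556702457), np.float64(0.9325675140922515))
[[ 0.4364 -0.1342]
 [ 0.438  -0.1463]
 [ 0.4649 -0.1308]
 [ 0.4662 -0.1421]]
[ 0.45369508 -0.13876763] 0.03493760172423821
```

The two opposite views average to the knob at (0.4548, -0.1383) with yaw 7.5°, and a wrist camera bias of +1.4 mm along tool x. I go down and grip.

```bash
python3 -m crank '[{"gripper":40,"travel":[-9.7,0.3,0],"twist":[0,0,-0.017]},{"gripper":40,"travel":[0,0,25],"twist":[0,0,0]},{"gripper":40,"travel":[0,0,25],"twist":[0,0,0]},{"gripper":40,"travel":[0,0,25],"twist":[0,0,0]},{"gripper":40,"travel":[0,0,25],"twist":[0,0,0]},{"gripper":40,"travel":[0,0,21],"twist":[0,0,0]},{"gripper":40,"travel":[0,0,0],"twist":[0,0,0]},{"gripper":8,"travel":[0,0,0],"twist":[0,0,0]},{"gripper":8,"travel":[0,0,0],"twist":[0,0,0]},{"gripper":8,"travel":[0,0,0],"twist":[0,0,0]},{"gripper":8,"travel":[0,0,0],"twist":[0,0,0]}]' 60
```

```text
time: 6.3
ee_pos: [0.4544, -0.1388, 0.0302]
tcp_rot: [-180.0, 0.0, -172.5]
wrist_force: [-0.3, 0.5, -0.2]
opening: 0.008
grasp_force: 0.0
```

The fingers reached 8 mm with no grip force, so I look at why.

```bash
python3 look.py k4 .4545 -.138 .03 95
python3 - <<'E'
from h import *
im=bot.camera("side");u,v=map(int,proj("side",np.array([.4545,-.138,.05])));
a=cv2.resize(im[v-50:v+50,u-60:u+60,::-1],None,fx=4,fy=4);b=cv2.imread("pics/k4.png")
w=np.zeros((600,800,3),np.uint8)
b=cv2.resize(b,(380,285));w[:285,:380]=b;w[:300,400:]=cv2.resize(a,(400,333))[:300]
im=bot.camera("scene");u,v=map(int,proj("scene",np.array([.4545,-.138,.05])));w[300:,:360]=cv2.resize(im[v-40:v+40,u-48:u+48,::-1],(360,300))
cv2.imwrite("pics/k4m.png",w)
E
```

```text
6.3 [-17.   -5.2 -18.7  76.4   0.  -24.4] [ 0.4544 -0.1388  0.0302] [-1.7999e+02  3.0000e-02 -1.7254e+02]
u0,v0,k 163 153 4
```

View pics/k4m.png

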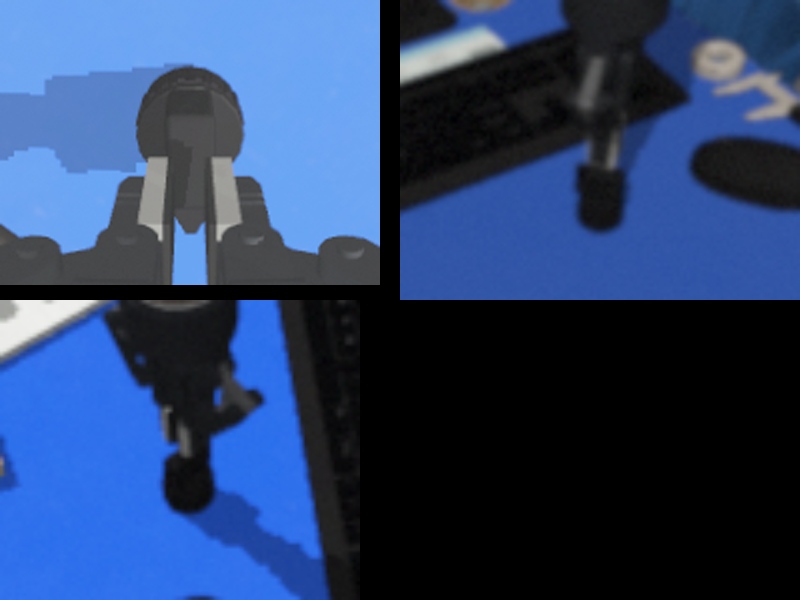

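The pads straddle the bar correctly, so I close further.

```bash
python3 -m crank '[{"gripper":0,"travel":[0,0,0],"twist":[0,0,0]},{"gripper":0,"travel":[0,0,0],"twist":[0,0,0]},{"gripper":0,"travel":[0,0,0],"twist":[0,0,0]}]' 60
```

```text
time: 6.82
ee_pos: [0.4542, -0.1387, 0.0299]
tcp_rot: [-180.0, -0.0, -172.5]
wrist_force: [0.7, -0.1, -0.2]
opening: 0.0001
grasp_force: 0.0
```

```bash
python3 look.py k5 .4545 -.138 .03 63 150
python3 - <<'E'
from h import *
for n,p in dict(tipR=[.4542+.011,-.1387+.007,.030],tipL=[.4542-.011,-.1387-.007,.03],knobback=[.4379,-.1405,.051],nose=[.476,-.1355,.051]).items(): print(n,proj("wrist",np.array(p)))
E
```

```text
6.825 [-17.   -5.2 -18.8  76.4  -0.  -24.4] [ 0.4542 -0.1387  0.0299] [-180.     -0.   -172.54]
u0,v0,k 195 178 6
tipR (np.float64(266.0815230824383), np.float64(241.651325841202))
tipL (np.float64(248.6603046767361), np.float64(207.23559954546133))
knobback (np.float64(258.2512935418875), np.float64(212.06301052492603))
nose (np.float64(258.1723148761005), np.float64(272.1636057219057))
```

View pics/k5.png

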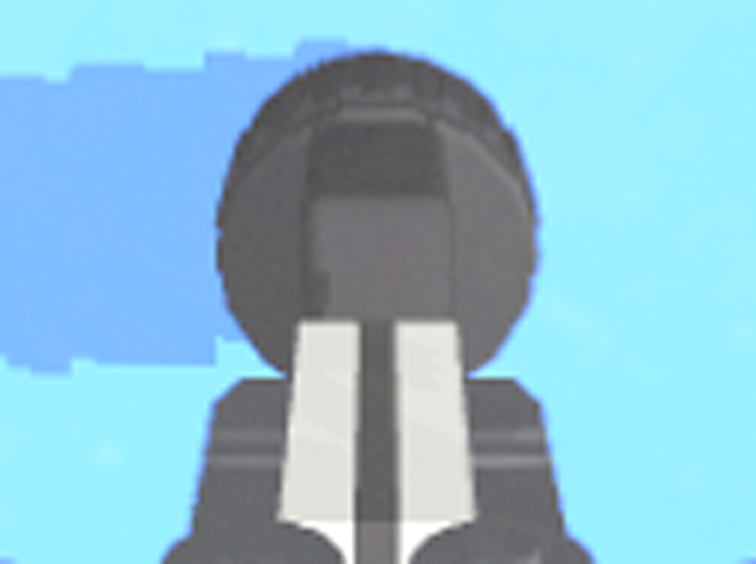

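The fingers shut above the knob's top: the pad tips show at zoom (380,320), drawn over the bar, while the bar's back edge is at y=195 as predicted. The real tips therefore sit 20 to 36 mm higher than the TCP I assumed. I open wide enough to clear the skirt, go 25 mm lower and close gently.

```bash
python3 -m crank '[{"gripper":55,"travel":[0,0,0],"twist":[0,0,0]},{"gripper":55,"travel":[0,0,0],"twist":[0,0,0]},{"gripper":55,"travel":[0,0,0],"twist":[0,0,0]},{"gripper":55,"travel":[0,0,0],"twist":[0,0,0]},{"gripper":55,"travel":[0,0,12],"twist":[0,0,0]},{"gripper":55,"travel":[0,0,13],"twist":[0,0,0]},{"gripper":55,"travel":[0,0,0],"twist":[0,0,0]}]' 30
python3 - <<'E'
from h import *
im=bot.camera("side");u,v=map(int,proj("side",np.array([.4545,-.138,.05])))
a=cv2.resize(im[v-50:v+50,u-60:u+60,::-1],(480,400),interpolation=cv2.INTER_CUBIC)
im=bot.camera("wrist");b=cv2.resize(im[150:350,150:370,::-1],(300,273))
w=np.zeros((400,790,3),np.uint8);w[:,:480]=np.clip(a*1.8,0,255);w[:273,490:]=b
cv2.imwrite("pics/k6.png",w)
E
```

```text
time: 7.75
ee_pos: [0.4531, -0.1384, 0.0031]
tcp_rot: [179.9, -0.1, -172.5]
wrist_force: [0.0, -0.2, 0.1]
opening: 0.0551
grasp_force: 0.0
```

View pics/k6.png

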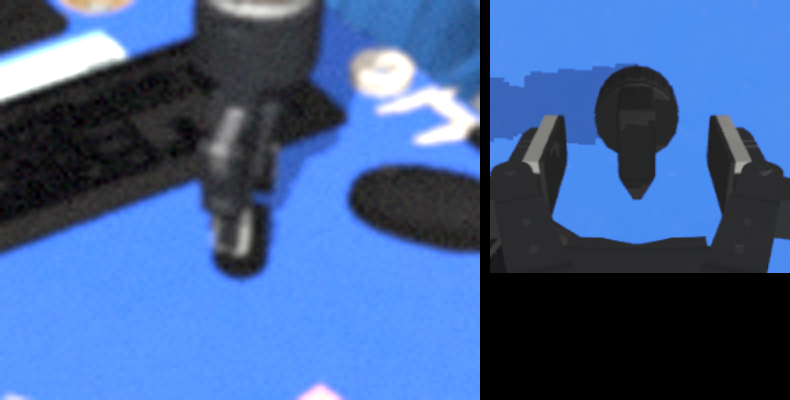

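The side view shows the fingers now straddling the upper part of the knob, and the wrist view shows the knob centred between the pads at (636,130). That was my last picture, so from here I work by numbers. I close gently.

```bash
python3 -m crank '[{"gripper":5,"travel":[0,0,0],"twist":[0,0,0]},{"gripper":5,"travel":[0,0,0],"twist":[0,0,0]},{"gripper":5,"travel":[0,0,0],"twist":[0,0,0]},{"gripper":5,"travel":[0,0,0],"twist":[0,0,0]},{"gripper":5,"travel":[0,0,0],"twist":[0,0,0]}]' 25
```

```text
time: 8.48
ee_pos: [0.4545, -0.1388, 0.0053]
tcp_rot: [-180.0, 0.0, -172.5]
wrist_force: [-1.1, -0.1, 4.6]
opening: 0.013
grasp_force: 27.5
```

Gripped at 13 mm, the bar's width. To see how deep the pads sit, I open slightly, feel downward for the skirt, then re-grip.

```bash
python3 -m crank '[{"gripper":20,"travel":[0,0,0],"twist":[0,0,0]},{"gripper":20,"travel":[0,0,3],"twist":[0,0,0]},{"gripper":20,"travel":[0,0,0],"twist":[0,0,0]}]' && python3 -m crank '[{"gripper":20,"travel":[0,0,3],"twist":[0,0,0]},{"gripper":20,"travel":[0,0,0],"twist":[0,0,0]}]'
```

```text
time: 8.85
ee_pos: [0.4538, -0.1386, 0.0013]
tcp_rot: [180.0, -0.0, -172.5]
wrist_force: [0.4, -0.2, 0.0]
opening: 0.0201
grasp_force: 0.0
time: 9.1
ee_pos: [0.454, -0.1387, -0.0015]
tcp_rot: [180.0, -0.0, -172.5]
wrist_force: [0.7, -0.5, -0.3]
opening: 0.0202
grasp_force: 0.0
```

```bash
python3 -m crank '[{"gripper":20,"travel":[0,0,3],"twist":[0,0,0]},{"gripper":20,"travel":[0,0,0],"twist":[0,0,0]}]' && python3 -m crank '[{"gripper":5,"travel":[0,0,0],"twist":[0,0,0]},{"gripper":5,"travel":[0,0,0],"twist":[0,0,0]},{"gripper":5,"travel":[0,0,0],"twist":[0,0,0]}]' 70
```

```text
time: 9.35
ee_pos: [0.454, -0.1387, -0.0044]
tcp_rot: [180.0, -0.0, -172.5]
wrist_force: [0.2, 0.2, 0.5]
opening: 0.0201
grasp_force: 0.0
time: 9.72
ee_pos: [0.4543, -0.1388, -0.004]
tcp_rot: [-180.0, 0.0, -172.5]
wrist_force: [0.5, 0.1, 0.6]
opening: 0.0127
grasp_force: 68.7
```

It holds firmly with TCP z = -4 mm, so the knob's underside is at TCP+4 mm and home is TCP z ≈ 32 mm. I lift and carry it to the fixture with the camera over the shaft.

```bash
python3 -m crank '[{"gripper":5,"travel":[0,0,-25],"twist":[0,0,0]},{"gripper":5,"travel":[0,0,-45],"twist":[0,0,0]},{"gripper":5,"travel":[0,0,-50],"twist":[0,0,0]},{"gripper":5,"travel":[0,0,-45],"twist":[0,0,0]},{"gripper":5,"travel":[-4.6,39,0],"twist":[0,0,0]},{"gripper":5,"travel":[-4.6,39,0],"twist":[0,0,0]},{"gripper":5,"travel":[-4.6,39,0],"twist":[0,0,0]},{"gripper":5,"travel":[-4.6,39,0],"twist":[0,0,0]},{"gripper":5,"travel":[-4.6,39,0],"twist":[0,0,0]},{"gripper":5,"travel":[-4.6,39,0],"twist":[0,0,0]},{"gripper":5,"travel":[-4.6,39,0],"twist":[0,0,0]},{"gripper":5,"travel":[-4.6,39,0],"twist":[0,0,0]}]' 80 && python3 -m crank '[{"gripper":5,"travel":[0,0,0],"twist":[0,0,-0.172]},{"gripper":5,"travel":[0,0,0],"twist":[0,0,-0.172]},{"gripper":5,"travel":[0,0,0],"twist":[0,0,-0.172]},{"gripper":5,"travel":[0,0,0],"twist":[0,0,-0.172]},{"gripper":5,"travel":[0,0,0],"twist":[0,0,-0.172]},{"gripper":5,"travel":[0,0,0],"twist":[0,0,-0.172]},{"gripper":5,"travel":[0,0,0],"twist":[0,0,-0.172]},{"gripper":5,"travel":[0,0,0],"twist":[0,0,0]},{"gripper":5,"travel":[0,0,0],"twist":[0,0,0]}]'
cat > fx.py <<'E'
import sys
from h import *
from scipy.ndimage import map_coordinates
o=bot.get_obs();c=bot.calibration("wrist");im=bot.camera("wrist");np.savez(sys.argv[1],im=im,M=c["camera_from_world"])
print(o["time"],o["q"].round(1),o["ee_pos"].round(4),o["tcp_rot"].round(2))
X,Y=np.meshgrid(np.arange(.36,.60,.0005),np.arange(.0,.28,.0005))  # 0.5 mm/px, col=x,row=y
def ortho(z):
    f=192/np.tan(np.radians(c["vfov"])/2);P=np.stack([X,Y,0*X+z,0*X+1],-1)@np.array(c["camera_from_world"]).T
    r=np.hypot(P[...,0],P[...,1])+1e-9;t=np.arctan2(r,P[...,2])*f/r
    u,v=(c["cx"]+t*P[...,0]),(c["cy"]+t*P[...,1])
    return np.stack([map_coordinates(im[:,:,k].astype(float),[v,u],order=1,cval=0) for k in range(3)],-1).astype(np.uint8)
w=lambda p:np.array([.36,.0])+np.array(p)*.0005
g=ortho(.010);hsv=cv2.cvtColor(g,cv2.COLOR_RGB2HSV)
m=((hsv[...,1]<60)&(hsv[...,2]>150)).astype(np.uint8);m=cv2.morphologyEx(m,cv2.MORPH_CLOSE,np.ones((41,41)))
cs,_=cv2.findContours(m,0,2);k=max(cs,key=cv2.contourArea);r=cv2.minAreaRect(k);b=np.array([w(p) for p in cv2.boxPoints(r)])
print("plate c",w(r[0]).round(4),"size",np.array(r[1])*.5,"ang",r[2]);print(b.round(4))
g2=ortho(.054);gr=cv2.medianBlur(cv2.cvtColor(g2,cv2.COLOR_RGB2GRAY),5)
h=cv2.HoughCircles(gr,cv2.HOUGH_GRADIENT,1,10,param1=60,param2=12,minRadius=18,maxRadius=28)
if h is not None:
    for q in h[0][:8]:print("circ54",w(q[:2]).round(4),"r mm",q[2]*.5)
g3=ortho(.036);gr=cv2.medianBlur(cv2.cvtColor(g3,cv2.COLOR_RGB2GRAY),5)
h=cv2.HoughCircles(gr,cv2.HOUGH_GRADIENT,1,10,param1=60,param2=12,minRadius=28,maxRadius=36)
if h is not None:
    for q in h[0][:6]:print("circ36",w(q[:2]).round(4),"r mm",q[2]*.5)
# coarse text map of the ortho grey at arm height round the shaft
cx,cy=.436,.117
print("grey map z=.036, 4mm cells, y down from +.20 to +.09, x .40-.52")
for y in np.arange(.200,.088,-.004):print("%.3f"%y," ".join("%3d"%gr[int(y/.0005),int((x-.36)/.0005)] for x in np.arange(.400,.524,.004)))
E
python3 fx.py f1
```

```text
time: 11.22
ee_pos: [0.4499, 0.1767, 0.1608]
tcp_rot: [-180.0, -0.0, -172.5]
wrist_force: [0.4, -0.3, -0.8]
opening: 0.0123
grasp_force: 79.2
time: 12.35
ee_pos: [0.4501, 0.1754, 0.1608]
tcp_rot: [180.0, -0.0, -103.8]
wrist_force: [0.3, 0.8, -0.1]
opening: 0.0122
grasp_force: 79.2
12.35 [ 21.3  -4.8  -3.9  90.9   0.  -54.9] [0.4501 0.1754 0.1608] [ 179.99   -0.   -103.77]
plate c [0.4644 0.1171] size [148.684021  118.7857132] ang 88.8982925415039
[[0.4035 0.044 ]
 [0.5223 0.0417]
 [0.5252 0.1903]
 [0.4064 0.1926]]
circ54 [0.4803 0.1053] r mm 13.7
circ54 [0.4853 0.0923] r mm 12.6
circ54 [0.4858 0.1283] r mm 12.0
circ54 [0.4862 0.1123] r mm 11.45
circ54 [0.4868 0.1513] r mm 9.8
circ54 [0.4808 0.1308] r mm 13.7
circ54 [0.4862 0.1383] r mm 11.45
circ54 [0.4348 0.1168] r mm 10.5
circ36 [0.4343 0.1163] r mm 17.7
circ36 [0.4848 0.1073] r mm 14.4
circ36 [0.4862 0.0958] r mm 15.95
circ36 [0.4868 0.1288] r mm 15.45
circ36 [0.4853 0.1383] r mm 16.6
circ36 [0.4868 0.1438] r mm 15.4
grey map z=.036, 4mm cells, y down from +.20 to +.09, x .40-.52
0.200 118 118 118 119 119 118 118 118 118 119 119 1
[... 3018 characters left out ...]
16 209 211 228 199 205 205 162 214 227 228 174 120
0.104 119 118 225 232 234 213  84  80  79  79  77  76 157 220 233 144 214 202 217 208 210 210 212 211 216 167 214 224 228 183 119
0.100 118 118 226 232 234 232 177 135  96  91 122 169 173 174 233 189 169 232 217 197 188 195 191 196 198 174 214 231 229 170 119
0.096 119 118 227 232 234 234 230 173 171 172 174 170 174 173 234 191 169 220 216 191 218 229 229 211 196 180 214 227 229 159 120
0.092 119 118 225 232 234 234 234 173 171 173 174 171 174 206 234 232 170 184 216 207 212 201 196 204 212 164 213 230 229 157 120
0.088 118 119 226 232 234 234 235 182 173 173 175 171 174 224 234 233 170 174 216 200 191 199 203 199 207 166 213 230 229 156 118
```

The plate measures 148.7 x 118.8 mm at (0.464, 0.117) with yaw -1.1°, and the shaft-top circle lies at about (0.435, 0.117), where the plate says it should. I refine the shaft centre and the arm's angle, cross-checked with the fixed cameras.

```bash
cat > fx2.py <<'E'
import sys
from pt import *
from scipy.ndimage import map_coordinates
from scipy.optimize import least_squares
def ortho(n,im,c,z,c0=(.4347,.1170),h=.03,s=.00025):
    X,Y=np.meshgrid(np.arange(c0[0]-h,c0[0]+h,s),np.arange(c0[1]-h,c0[1]+h,s))
    f=192/np.tan(np.radians(c["vfov"])/2);P=np.stack([X,Y,0*X+z,0*X+1],-1)@np.array(c["camera_from_world"]).T
    if n=="wrist": r=np.hypot(P[...,0],P[...,1])+1e-9;t=np.arctan2(r,P[...,2])*f/r
    else: t=f/P[...,2]
    return map_coordinates(im.mean(2),[c["cy"]+t*P[...,1],c["cx"]+t*P[...,0]],order=1),X,Y
im=np.load("f1.npz")["im"];c=load("f1")
def circ(g,X,Y,thr):
    m=(g>thr).astype(np.uint8);m=cv2.morphologyEx(m,cv2.MORPH_OPEN,np.ones((7,7)))
    nl,lab,st,ce=cv2.connectedComponentsWithStats(m);i=lab[g.shape[0]//2,g.shape[1]//2]
    if i==0: return "none"
    k=max(cv2.findContours((lab==i).astype(np.uint8),0,1)[0],key=cv2.contourArea)[:,0]
    p=np.array([[X[0,a],Y[b,0]] for a,b in k]);d=p-p.mean(0)
    q=p[d@[.28,.96]<.003]   # leave out the flat's side
    r=least_squares(lambda v:np.hypot(*(q-v[:2]).T)-v[2],[*p.mean(0),.01],loss="soft_l1",f_scale=.0005).x
    return r.round(4),"flat side reach",(( p-r[:2])@[.28,.96]).max().round(4),"area",st[i,4]*.0625/1e0
g,X,Y=ortho("wrist",im,c,.054)
for t in (165,180,195):print("wrist",t,circ(g,X,Y,t))
print("profile along y at x=.4347",g[::8,120].round().astype(int));print("profile along x at y=.117",g[120,::8].round().astype(int))
for n in("scene","side"):
    i2=bot.camera(n);np.save("f1"+n,i2);g,X,Y=ortho(n,i2,bot.calibration(n),.054)
    for t in (130,):print(n,circ(g,X,Y,t))
    print(g[::20,::20].round().astype(int))
# arm
g,X,Y=ortho("wrist",im,c,.036,(.450,.155),.045)
m=(g>90)&(g<118)&(Y>.14)
sat=None
P=np.stack([X[m],Y[m]],-1)
i3=np.stack([im[:,:,2]]*3,-1);b,_,_=ortho("wrist",i3,c,.036,(.450,.155),.045) # blue channel: the mat is strongly blue
m=(b<125)&(Y>.138)&(Y<.182);m=cv2.morphologyEx(m.astype(np.uint8),cv2.MORPH_OPEN,np.ones((25,25)))>0
nl,lab,st,ce=cv2.connectedComponentsWithStats(m.astype(np.uint8));j=1+np.argmax(st[1:,4]);m=lab==j
ys=np.unique(Y[m]);cx=[X[m&(Y==y)].mean() for y in ys];wd=[np.ptp(X[m&(Y==y)]) for y in ys]
k=np.polyfit(ys,cx,1);print("arm angle",90-np.degrees(np.arctan(k[0])),"width",np.median(wd)*np.cos(np.arctan(k[0])),"x at y=.117,.118",np.polyval(k,[.117,.118]))
E
python3 fx2.py
```

```text
wrist 165 (array([0.4348, 0.1184, 0.0108]), 'flat side reach', np.float64(0.0062), 'area', np.float64(309.9375))
wrist 180 (array([0.4348, 0.1187, 0.0106]), 'flat side reach', np.float64(0.0057), 'area', np.float64(288.0))
wrist 195 (array([0.4349, 0.1191, 0.0103]), 'flat side reach', np.float64(0.0049), 'area', np.float64(260.375))
profile along y at x=.4347 [173 172 173 173 173 172 115  81  78  85 145 194 206 210 211 212 212 216
 215 156 113 112 112 111 110 115 133 173 232 231 232]
profile along x at y=.117 [140 140 177 232 232 231 217 114 113 120 192 216 212 211 211 212 212 212
 212 212 207 105 106 113 232 231 230 230 231 229 229]
scene (array([0.4386, 0.1227, 0.0344]), 'flat side reach', np.float64(0.0306), 'area', np.float64(2722.875))
[[ 94  61  55  56  60  58  53 178 243 236 194 202 193]
 [140  63  61  78  88  86  76 106 239 242 235 225 199]
 [213 100  92 114 115 104  97  82 224 242 223 219 206]
 [241 211 108 123 124 115 110  97 176 242 222 212 209]
 [243 244 168 122 127 157 167 162 177 240 224 216 222]
 [243 244 226 139 156 212 213 216 194 236 220 213 226]
 [243 244 242 230 2
[... 587 characters left out ...]
[170 169 169 169 166 170 172 174 173 171 144 147 140]
 [170 171 163 137 132 147 167 173 172 163 133 141 150]
 [172 165 129 112 110 115 145 167 170 157 131 138 151]
 [170 161 118 111 112 134 137 152 147 123 126 138 147]
 [170 135 108  97 130 145 143 145 130 112 135 138 155]
 [166 119  87  86 141 148 146 142 122 115 136 138 146]
 [150  91  74 105 135 135 127 116 106 123 128 139 147]
 [100  51  84 121 120 114 111  97 114 127 129 140 147]
 [ 66  50  75 111 105  93  82 105 147 154 130 141 138]
 [ 61  55  64  80  74  70  75 139 167 162 131 142 133]
 [ 62  60  61  63  67  70  70 122 165 163 133 140 136]]
arm angle 74.20191551254646 width 0.014914519985905633 x at y=.117,.118 [0.43678772 0.43707066]
```

My estimates agree on the shaft at (0.435, 0.119) after bias correction, with the arm at about 73° (joint ≈ 1.29). I hover over it with the knob's underside about 8 mm above the shaft top.

```bash
python3 -m crank '[{"gripper":5,"travel":[0,0,0],"twist":[0,0,0.056]},{"gripper":5,"travel":[19.4,-0.7,0],"twist":[0,0,0]},{"gripper":5,"travel":[19.4,-0.7,0],"twist":[0,0,0]},{"gripper":5,"travel":[19.5,-0.6,0],"twist":[0,0,0]},{"gripper":5,"travel":[0,0,25],"twist":[0,0,0]},{"gripper":5,"travel":[0,0,30],"twist":[0,0,0]},{"gripper":5,"travel":[0,0,30],"twist":[0,0,0]},{"gripper":5,"travel":[0,0,17],"twist":[0,0,0]},{"gripper":5,"travel":[0,0,0],"twist":[0,0,0]},{"gripper":5,"travel":[0,0,0],"twist":[0,0,0]},{"gripper":5,"travel":[0,0,0],"twist":[0,0,0]}]'
```

```text
time: 13.88
ee_pos: [0.4359, 0.1191, 0.06]
tcp_rot: [-179.9, 0.1, -106.8]
wrist_force: [0.8, -0.3, -0.4]
opening: 0.0122
grasp_force: 79.2
```

```bash
python3 -m crank '[{"gripper":5,"travel":[0.3,0.9,4],"twist":[0,0,0]},{"gripper":5,"travel":[0,0,4],"twist":[0,0,0]},{"gripper":5,"travel":[0,0,0],"twist":[0,0,0]}]' && python3 -m crank '[{"gripper":5,"travel":[0,0,2],"twist":[0,0,0]},{"gripper":5,"travel":[0,0,2],"twist":[0,0,0]},{"gripper":5,"travel":[0,0,2],"twist":[0,0,0]},{"gripper":5,"travel":[0,0,0],"twist":[0,0,0]}]'
```

```text
time: 14.25
ee_pos: [0.434, 0.1189, 0.0504]
tcp_rot: [180.0, -0.0, -106.8]
wrist_force: [0.4, -0.1, -1.0]
opening: 0.0125
grasp_force: 79.2
time: 14.75
ee_pos: [0.4344, 0.1186, 0.0447]
tcp_rot: [-180.0, -0.0, -106.8]
wrist_force: [1.0, -2.1, -2.0]
opening: 0.0125
grasp_force: 79.1
```

The knob's underside is 5 mm below the shaft top with almost no force, so it is going on. I continue.

```bash
python3 -m crank '[{"gripper":5,"travel":[0,0,2.5],"twist":[0,0,0]},{"gripper":5,"travel":[0,0,2.5],"twist":[0,0,0]},{"gripper":5,"travel":[0,0,0],"twist":[0,0,0]}]' && python3 -m crank '[{"gripper":5,"travel":[0,0,2.5],"twist":[0,0,0]},{"gripper":5,"travel":[0,0,2.5],"twist":[0,0,0]},{"gripper":5,"travel":[0,0,0],"twist":[0,0,0]}]'  && python3 -m crank '[{"gripper":5,"travel":[0,0,1.5],"twist":[0,0,0]},{"gripper":5,"travel":[0,0,1.5],"twist":[0,0,0]},{"gripper":5,"travel":[0,0,0],"twist":[0,0,0]}]'
```

```text
time: 15.12
ee_pos: [0.4344, 0.1186, 0.0396]
tcp_rot: [-180.0, -0.0, -106.8]
wrist_force: [2.5, -4.0, -1.6]
opening: 0.0122
grasp_force: 79.2
time: 15.5
ee_pos: [0.4344, 0.1186, 0.0347]
tcp_rot: [-180.0, -0.0, -106.8]
wrist_force: [1.9, -4.9, 0.5]
opening: 0.0121
grasp_force: 79.4
time: 15.88
ee_pos: [0.4344, 0.1186, 0.032]
tcp_rot: [-180.0, -0.0, -106.8]
wrist_force: [0.1, -5.5, 2.8]
opening: 0.0122
grasp_force: 79.8
```

```bash
python3 -m crank '[{"gripper":5,"travel":[0.7,0,0.7],"twist":[0,0,0]},{"gripper":5,"travel":[0,0,0.8],"twist":[0,0,0]},{"gripper":5,"travel":[0,0,0],"twist":[0,0,0]}]'
```

```text
time: 16.25
ee_pos: [0.4346, 0.1185, 0.0319]
tcp_rot: [-179.9, 0.1, -106.8]
wrist_force: [-3.5, -3.6, 13.2]
opening: 0.0125
grasp_force: 81.4
```

It is in hard contact at exactly the home height (TCP z 32 mm). I ease the push and turn clockwise.

```bash
python3 -m crank '[{"gripper":5,"travel":[0,0,-0.8],"twist":[0,0,0]},{"gripper":5,"travel":[0,0,0],"twist":[0,0,0.1]},{"gripper":5,"travel":[0,0,0],"twist":[0,0,0.1]},{"gripper":5,"travel":[0,0,0],"twist":[0,0,0.1]},{"gripper":5,"travel":[0,0,0],"twist":[0,0,0.1]},{"gripper":5,"travel":[0,0,0],"twist":[0,0,0.1]},{"gripper":5,"travel":[0,0,0],"twist":[0,0,0.1]},{"gripper":5,"travel":[0,0,0],"twist":[0,0,0]}]' && python3 -c "
from h import *
o=bot.get_obs();print(o['torque'].round(3),o['q'].round(1))"
```

```text
time: 17.25
ee_pos: [0.4348, 0.1186, 0.0319]
tcp_rot: [-180.0, 0.1, -141.2]
wrist_force: [1.2, -2.0, 6.3]
opening: 0.0124
grasp_force: 80.2
[-0.705 -0.156 -0.077] [ 15.2  -8.7 -21.7  76.9   0.  -23.5]
```

```bash
python3 -m crank '[{"gripper":5,"travel":[0,0,0],"twist":[0,0,0.1]},{"gripper":5,"travel":[0,0,0],"twist":[0,0,0.1]},{"gripper":5,"travel":[0,0,0],"twist":[0,0,0.1]},{"gripper":5,"travel":[0,0,0],"twist":[0,0,0.1]},{"gripper":5,"travel":[0,0,0],"twist":[0,0,0.1]},{"gripper":5,"travel":[0,0,0],"twist":[0,0,0.1]},{"gripper":5,"travel":[0,0,0],"twist":[0,0,0.1]},{"gripper":5,"travel":[0,0,0],"twist":[0,0,0]}]' && python3 -c "
from h import *
o=bot.get_obs();print(o['torque'].round(3),o['q'].round(1))" && python3 -m crank '[{"gripper":5,"travel":[0,0,0],"twist":[0,0,0.08]},{"gripper":5,"travel":[0,0,0],"twist":[0,0,0.08]},{"gripper":5,"travel":[0,0,0],"twist":[0,0,0]}]' && python3 -c "
from h import *
o=bot.get_obs();print(o['torque'].round(3),o['q'].round(1))"
```

```text
time: 18.25
ee_pos: [0.4352, 0.1184, 0.032]
tcp_rot: [180.0, 0.1, 178.7]
wrist_force: [2.8, -3.3, 5.8]
opening: 0.0123
grasp_force: 80.1
[-0.895 -0.625 -0.052] [ 15.2  -8.7 -21.7  76.9  -0.   16.5]
time: 18.62
ee_pos: [0.4352, 0.1184, 0.032]
tcp_rot: [180.0, 0.1, 169.6]
wrist_force: [2.9, -3.8, 5.5]
opening: 0.0124
grasp_force: 80.1
[-0.922 -0.77  -0.036] [ 15.2  -8.7 -21.7  76.9  -0.   25.7]
```

```bash
T="python3 -c \"
from h import *
o=bot.get_obs();print(o['torque'].round(3),o['q'].round(1))\""
python3 -m crank '[{"gripper":5,"travel":[0,0,0],"twist":[0,0,0.07]},{"gripper":5,"travel":[0,0,0],"twist":[0,0,0.07]},{"gripper":5,"travel":[0,0,0],"twist":[0,0,0]}]' && eval "$T" && python3 -m crank '[{"gripper":5,"travel":[0,0,0],"twist":[0,0,0.06]},{"gripper":5,"travel":[0,0,0],"twist":[0,0,0]}]' && eval "$T"
cat > arm.py <<'E'
# dark pixels of the arm in the scene picture at its height, in polar bins round the shaft
from h import *
for n in("scene","side","wrist"):
    c=bot.calibration(n);im=bot.camera(n);np.save("a_"+n,im)
    out=[]
    for a in range(-30,91,5):
        v=[]
        for r in(.045,.055,.065):
            p=proj(n,np.array([.435+r*np.cos(np.radians(a-1.1)),.119+r*np.sin(np.radians(a-1.1)),.036]),c);u,w=int(round(p[0])),int(round(p[1]))
            v.append(int(im[w,u].mean()) if 0<=u<512 and 0<=w<384 else -1)
        out.append((a,v))
    print(n,out)
E
python3 arm.py
```

```text
time: 19.0
ee_pos: [0.4353, 0.1184, 0.032]
tcp_rot: [179.9, 0.1, 161.6]
wrist_force: [3.9, -3.5, 4.4]
opening: 0.0123
grasp_force: 80.1
[-0.972 -0.796  0.027] [ 15.2  -8.7 -21.7  76.8  -0.   33.7]
time: 19.25
ee_pos: [0.4354, 0.1183, 0.032]
tcp_rot: [179.9, 0.2, 158.1]
wrist_force: [5.3, -3.7, 4.1]
opening: 0.0124
grasp_force: 80.0
[-1.138 -0.969  0.169] [ 15.2  -8.7 -21.7  76.8  -0.   37.1]
scene [(-30, [167, 196, 200]), (-25, [174, 188, 182]), (-20, [196, 169, 176]), (-15, [121, 139, 202]), (-10, [89, 77, 95]), (-5, [101, 101, 115]), (0, [103, 103, 106]), (5, [103, 179, 175]), (10, [231, 251, 232]), (15, [229, 241, 205]), (20, [201, 226, 223]), (25, [218, 234, 230]), (30, [174, 226, 215]), (35, [60, 231, 228]), (40, [14, 111, 239]), (45, [17, 122, 226]), (50, [24, 24, 33]), (55, [27, 49, 55]), (60, [28, 65, 76]), (65, [24, 50, 63]), (70, [19, 29, 49]), (75, [20, 30, 67]), (80, [39, 60, 140]), (85, [130, 120, 140]), (90, [221, 139, 140])]
side [(-30, [30, 29, 25]), (-25, [29, 24, 27]), (-20, [78, 69, 25]), (-15, [140, 137, 77]), (-10, [121, 128, 113]), (-5, [71, 81, 82]), (0, [67, 6
[... 271 characters left out ...]
, 147]), (65, [165, 159, 131]), (70, [165, 162, 161]), (75, [163, 162, 166]), (80, [164, 162, 164]), (85, [164, 163, 164]), (90, [165, 164, 164])]
wrist [(-30, [35, 207, 212]), (-25, [34, 34, 212]), (-20, [35, 34, 204]), (-15, [33, 182, 228]), (-10, [30, 46, 221]), (-5, [38, 34, 38]), (0, [48, 45, 48]), (5, [47, 47, 48]), (10, [48, 47, 48]), (15, [47, 48, 48]), (20, [48, 47, 47]), (25, [48, 73, 39]), (30, [239, 240, 47]), (35, [154, 240, 46]), (40, [169, 245, 233]), (45, [199, 237, 228]), (50, [217, 168, 218]), (55, [129, 232, 230]), (60, [230, 232, 228]), (65, [229, 230, 232]), (70, [233, 229, 233]), (75, [231, 231, 233]), (80, [230, 230, 230]), (85, [231, 231, 232]), (90, [231, 231, 231])]
```

The torque is rising (0.03 → 0.17 N m), and both fixed cameras show the arm across the strip at about 0°, so it is against the stop. One firmer nudge, then I turn the knob back inside its play, and look at the arm again before releasing.

```bash
T="python3 -c \"
from h import *
o=bot.get_obs();print(o['torque'].round(3),o['tcp_rot'].round(1))\""
python3 -m crank '[{"gripper":5,"travel":[0,0,0],"twist":[0,0,0.04]},{"gripper":5,"travel":[0,0,0],"twist":[0,0,0]}]' && eval "$T" && python3 -m crank '[{"gripper":5,"travel":[0,0,0],"twist":[0,0,-0.1]},{"gripper":5,"travel":[0,0,0],"twist":[0,0,-0.1]},{"gripper":5,"travel":[0,0,0],"twist":[0,0,0]}]' && eval "$T"; python3 arm.py | cut -c1-420
```

```text
time: 19.65
ee_pos: [0.4355, 0.1181, 0.032]
tcp_rot: [180.0, 0.2, 155.9]
wrist_force: [4.2, -5.8, 4.5]
opening: 0.0123
grasp_force: 80.1
[-1.404 -0.997  0.21 ] [180.    0.2 155.9]
time: 20.02
ee_pos: [0.4347, 0.1189, 0.0319]
tcp_rot: [179.9, 0.1, 167.4]
wrist_force: [0.6, -1.8, 7.0]
opening: 0.0124
grasp_force: 80.2
[-0.379 -0.23   0.06 ] [1.799e+02 1.000e-01 1.674e+02]
scene [(-30, [168, 193, 198]), (-25, [172, 186, 183]), (-20, [196, 168, 177]), (-15, [123, 142, 200]), (-10, [88, 79, 92]), (-5, [101, 99, 118]), (0, [103, 102, 115]), (5, [103, 178, 173]), (10, [230, 251, 231]), (15, [229, 241, 205]), (20, [201, 227, 222]), (25, [217, 234, 229]), (30, [190, 227, 215]), (35, [109, 231, 229]), (40, [22, 68, 100]), (45, [22, 44, 41]), (50, [24, 51, 73]), (55, [22, 42, 62]), (60, [22, 2
side [(-30, [29, 25, 26]), (-25, [29, 30, 19]), (-20, [90, 77, 28]), (-15, [146, 141, 76]), (-10, [123, 127, 114]), (-5, [71, 79, 90]), (0, [68, 67, 74]), (5, [70, 68, 72]), (10, [79, 104, 117]), (15, [156, 179, 149]), (20, [172, 178, 159]), (25, [164, 187, 191]), (30, [149, 201, 178]), (35, [131, 187, 181]), (40, [138, 178, 188]), (45, [142, 123, 184]), (50, [128, 138, 166]), (55, [128, 143, 126]), (60, [157, 128, 1
wrist [(-30, [35, 48, 45]), (-25, [47, 38, 36]), (-20, [33, 236, 203]), (-15, [35, 32, 229]), (-10, [36, 36, 229]), (-5, [34, 109, 109]), (0, [32, 48, 80]), (5, [34, 34, 42]), (10, [40, 43, 45]), (15, [45, 37, 45]), (20, [46, 45, 45]), (25, [45, 44, 44]), (30, [45, 46, 42]), (35, [46, 39, 38]), (40, [170, 212, 46]), (45, [180, 214, 42]), (50, [217, 170, 244]), (55, [166, 229, 230]), (60, [227, 230, 229]), (65, [228,
```

The arm stayed put. I release and lift straight off.

```bash
python3 -m crank '[{"gripper":35,"travel":[0,0,0],"twist":[0,0,0]},{"gripper":35,"travel":[0,0,0],"twist":[0,0,0]},{"gripper":35,"travel":[0,0,0],"twist":[0,0,0]},{"gripper":35,"travel":[0,0,-8],"twist":[0,0,0]},{"gripper":35,"travel":[0,0,-25],"twist":[0,0,0]},{"gripper":35,"travel":[0,0,-35],"twist":[0,0,0]},{"gripper":35,"travel":[0,0,-40],"twist":[0,0,0]},{"gripper":60,"travel":[0,0,-20],"twist":[0,0,0]},{"gripper":60,"travel":[0,0,0],"twist":[0,0,0]},{"gripper":60,"travel":[0,0,0],"twist":[0,0,0]}]'; python3 arm.py | cut -c1-400
python3 - <<'E'
from h import *
# knob: dark blob in the wrist picture, cast on its top height when home (.087)
c=bot.calibration("wrist");im=bot.camera("wrist");g=im.max(2)
p=np.array([.435,.119,.08]);u,v=map(int,proj("wrist",p,c));m=((g<75)).astype(np.uint8)
nl,lab,st,ce=cv2.connectedComponentsWithStats(m);i=lab[v,u];print("px",u,v,"blob",i,st[i],ce[i])
if i:
    k=np.argwhere(lab==i)[:,::-1];print("bbox at z=.075:",[at("wrist",a,b,.075,c)[:2].round(4) for a,b in ((st[i,0],v),(st[i,0]+st[i,2],v),(u,st[i,1]),(u,st[i,1]+st[i,3]))])
    # skirt-only check: ortho row/col extents by grey
for z,l in((.0865,"top"),(.06,"skirt")):
    P=[[proj("wrist",np.array([.435+x/1e3,.119+y/1e3,z]),c) for x in range(-30,31,5)] for y in range(30,-31,-5)]
    print(l);[print(*["%3d"%g[int(b),int(a)] for a,b in r]) for r in P]
E
```

```text
time: 21.42
ee_pos: [0.4338, 0.1182, 0.1583]
tcp_rot: [-180.0, -0.1, 167.3]
wrist_force: [-0.3, -0.3, 0.0]
opening: 0.0599
grasp_force: 0.0
scene [(-30, [170, 195, 200]), (-25, [174, 188, 184]), (-20, [196, 171, 177]), (-15, [123, 141, 202]), (-10, [90, 81, 93]), (-5, [104, 99, 104]), (0, [104, 102, 111]), (5, [104, 181, 176]), (10, [232, 251, 232]), (15, [229, 241, 205]), (20, [201, 228, 224]), (25, [220, 235, 229]), (30, [190, 228, 215]), (35, [108, 232, 230]), (40, [13, 154, 239]), (45, [16, 29, 234]), (50, [19, 29, 197]), (55, [23
side [(-30, [150, 194, 185]), (-25, [171, 193, 161]), (-20, [192, 191, 147]), (-15, [178, 180, 149]), (-10, [128, 132, 120]), (-5, [78, 81, 94]), (0, [71, 71, 78]), (5, [72, 73, 79]), (10, [80, 107, 121]), (15, [163, 185, 153]), (20, [181, 183, 166]), (25, [170, 195, 198]), (30, [154, 207, 186]), (35, [136, 194, 186]), (40, [144, 187, 195]), (45, [148, 130, 192]), (50, [134, 143, 170]), (55, [135,
wrist [(-30, [171, 238, 244]), (-25, [235, 245, 244]), (-20, [183, 244, 124]), (-15, [178, 199, 158]), (-10, [113, 159, 157]), (-5, [114, 115, 115]), (0, [112
[... 1095 characters left out ...]
42 226 170 243 241
skirt
238 238 241 238 238 238 239 238 238 240 238 227 222
238 239 241 237 238 239 239 239 238 240 238 227 220
238 239 242 237 238 239 239 239 238 240 239 226 213
238 240 129 107  46  52  49  49 223 240 239 226 197
238 137 102  41  44  45  50  49  50 217 239 227 216
239 121  39  47  37  50  50  50  48  48 121 121 120
239 122  32  37  42  49  48  50  50  49  48  80 118
239 114  58  41  38  44  49  48  48  48  47  48  50
239 237  85  33  39  38  39  38  37  47  44 132 161
239 241 187 171 103  38  39  38 179 184 181 161 162
239 240 187 179 183 185 184 183 185 183 183 161 176
239 240 187 178 184 186 185 182 225 184 183 224 174
239 240 191 178 185 186 184 183 189 183 184 225 218
```

The knob stays on, with its nose at about -12°. One last finer check of the arm angle from the clear wrist view.

Run:
```python
from h import *
c=bot.calibration("wrist");im=np.load("a_wrist.npy").mean(2)
for r in(.045,.050,.055,.06,.065,.07):
    A=np.arange(-25,25,.5);v=[]
    for a in A:
        p=proj("wrist",np.array([.4347+r*np.cos(np.radians(a)),.1187+r*np.sin(np.radians(a)),.036]),c);v.append(im[int(round(p[1])),int(round(p[0]))])
    d=A[(np.array(v)>100)&(np.array(v)<123)];print(r,d.min(),d.max(),"expected half",np.degrees(np.arcsin(.008/r)).round(1), "median",np.median(d))
```

```text
0.045 -12.0 7.0 expected half 10.2 median -2.5
0.05 -9.5 5.0 expected half 9.2 median -2.25
0.055 -8.5 4.5 expected half 8.4 median -2.0
0.06 -8.0 4.5 expected half 7.7 median -1.75
0.065 -7.0 4.0 expected half 7.1 median -1.5
0.07 -7.5 3.0 expected half 6.6 median -2.25
```

```bash
python3 -c "
from workcell import bot
print(bot.job_done())"
```

```text
the job is handed in; nothing more can be done
None
```

The knob is back on the shaft and pushed home, and turning it brought the keeper arm across the strip to its stop (within about 2° by camera). The gripper let go and is clear, and I handed the job in at about 22 s; no result came back, and I did not measure the strip or the loupe, slide case and ring gauge afterwards.

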